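# Seat the proud modules and lock the test rack

## Robot

A 6-joint arm with a two-finger parallel gripper is mounted at the origin on the work surface. World frame = base frame: x ahead of the robot, y to its left, z up, the work surface at z = 0. Lengths are in mm, angles in rad, forces in N, time in s.
With the tool pointing down it reaches from about 400 to 925 mm from the base axis. Payload 12.5 kg.
Tool frame: the origin (TCP) lies on the centre line of the jaws, within the pads' length; the fingertips stand 14 mm ahead of it and the grasp point (between the pads) lies 5 mm behind it; z points along the fingers, y is the direction in which the jaws open and shut (so a half turn about z gives the same grasp; the last joint's range is limited). The gripper opens to 95 mm and grips with 3 to 60 N. Pads are 20 mm wide; open, the fingers measure 119 mm over their backs; the gripper's body (75 mm by 180 mm) begins 59 mm behind the grasp point.
Start: joints at [1.088, 0.491, 1.559, -0, 1.092, -0.106], TCP at [229.951, 581.178, 228.661] pointing down, gripper open.
Joint ranges: [-3.1, 3.1], [-0.84, 2.19], [0.05, 2.79], [-1.13, 4.28], [0.06, 2.93], [-2.69, 2.69]. Speed limits (rad/s): [2.22, 2.22, 2.79, 3.14, 3.14, 3.14].

## Interface

Orientations are given as [roll, pitch, yaw] about the fixed x, y, z axes, in that order (R = Rz(yaw) Ry(pitch) Rx(roll)).
In Python, from cell import * gives the robot as it stands.
- The arm moves only by the tool play_rows, never from a script. Its argument "moves" is a list of rows, each a list of 7 numbers: the shift along the tool's x, y, z in m, then the turn, a rotation vector about the tool's x, y, z in rad, then the opening in per cent of the stroke, from 0 (shut) to 100 (fully open). In form: [[tx, ty, tz, ax, ay, az, claw], ...]. A call has 1 to 8 rows; each row shifts and turns the pose as measured when the row begins, along the tool's axes as they then stand; what a row does not reach is not made up. A row lasts 1/10 s, in which the tool goes at most 50 mm and 8.59 degrees, less where a joint would pass 70% of its speed; a pose out of reach is approached as far as the arm can. A call is refused whole if a number of a shift passes 0.05 or a number of a turn 0.15, either way. A call with a gripper value outside its range is refused whole. The fingers move at their own pace and stop on an object; the grip force is fixed at half the most. Time passes only in rows, so rows that do not move let the fingers close. It gives the time, the measured TCP pose, the force and the opening at its end, in the units of the state.
- state(): the state, without advancing time (a new reading comes with each control period).
- read_camera(name): name is "side" or "top" or "wrist"; returns a dict with "img" (480x640x3 uint8, red, green, blue), "fx", "fy", "cx", "cy" (pixels), "k1" (the pictures are not rectified: a ray, as slopes to the right and down, at radius r is drawn at 1 + k1 r^2 times it, then the intrinsics apply), "R" (3x3) and "t" (3): a world point X has camera coordinates R X + t. Camera axes: x right, y down, z forward; pixel columns grow to the right and rows downward; lengths in mm; the calibration is good to about 2 mm. A picture is of the moment at which its call begins. There is no depth.
- job_done(): hands the job in, once; it reports no verdict.
The state is a dict: "t": time; "joints": joint angles; "qvel": joint speeds; "tau": joint torques, N m; "eef_pos": TCP position; "tcp_rot": TCP orientation; "ft_force": force on the tool from outside, world axes, zero at the start; "moment": the same for the moment, N m; "opening": opening from 0.0 (shut) to 1.0 (fully open).
Only numpy, scipy, OpenCV 4.12 (cv2) and the standard library are available. Lean on these libraries where they do the work, as an engineer would, in place of code of your own. Each camera call takes 0.05 s, during which the arm holds its last target.

## Task

Get the module test rack ready to power up: press down the front of every plug-in module that stands proud until all four are fully home, level with one another, then slide the locking bar by its black grip away from the power unit to its end stop, so that its claws lock all four modules in. Leave everything else on the bench where it is.

Things in the scene. Friction and masses are not known exactly. Their poses are not given: they have to be found in the camera images.
- rack: Fixed test rack: aluminium base 172 x 262 mm, hook rail along its rear edge, dark fixed power unit (52 mm wide) at its -y end, four plug-in modules in a row beside it, dark steel locking bar along its front. Origin on the bench under the middle of the four modules; x to the rear, y along the row away from the power unit, z up. Slots at y = -66, -22, 22, 66 mm.
- module_1 (a joint): Tilt of module_1 (grey housing 40 x 120 x 55 mm high, in any slot, front face at rack x = -55 mm) about its rear hook (rack x = 65 mm, 26 mm above the bench). 0 = fully home, a hard stop; 0.1 rad = front 12 mm proud. Home means front under 1.5 mm proud (0.0125 rad). Plug friction holds it where left and yields to about 9 N pressed down at the front point, more nearer the hook.
- module_1_front (a point): Point to press on module_1: on its top face (ribbed dark cover), on its centre line, 18 mm behind its front face, 102 mm ahead of its pivot; moves with the module. When home it is at rack x = -37 mm, 77 mm above the bench. Neighbouring housings are 4 mm away on each side.
- module_2 (a joint): Tilt of module_2 (grey housing 40 x 120 x 55 mm high, in any slot, front face at rack x = -55 mm) about its rear hook (rack x = 65 mm, 26 mm above the bench). 0 = fully home, a hard stop; 0.1 rad = front 12 mm proud. Home means front under 1.5 mm proud (0.0125 rad). Plug friction holds it where left and yields to about 9 N pressed down at the front point, more nearer the hook.
- module_2_front (a point): Point to press on module_2: on its top face (ribbed dark cover), on its centre line, 18 mm behind its front face, 102 mm ahead of its pivot; moves with the module. When home it is at rack x = -37 mm, 77 mm above the bench. Neighbouring housings are 4 mm away on each side.
- module_3 (a joint): Tilt of module_3 (grey housing 40 x 120 x 55 mm high, in any slot, front face at rack x = -55 mm) about its rear hook (rack x = 65 mm, 26 mm above the bench). 0 = fully home, a hard stop; 0.1 rad = front 12 mm proud. Home means front under 1.5 mm proud (0.0125 rad). Plug friction holds it where left and yields to about 9 N pressed down at the front point, more nearer the hook.
- module_3_front (a point): Point to press on module_3: on its top face (ribbed dark cover), on its centre line, 18 mm behind its front face, 102 mm ahead of its pivot; moves with the module. When home it is at rack x = -37 mm, 77 mm above the bench. Neighbouring housings are 4 mm away on each side.
- module_4 (a joint): Tilt of module_4 (grey housing 40 x 120 x 55 mm high, in any slot, front face at rack x = -55 mm) about its rear hook (rack x = 65 mm, 26 mm above the bench). 0 = fully home, a hard stop; 0.1 rad = front 12 mm proud. Home means front under 1.5 mm proud (0.0125 rad). Plug friction holds it where left and yields to about 9 N pressed down at the front point, more nearer the hook.
- module_4_front (a point): Point to press on module_4: on its top face (ribbed dark cover), on its centre line, 18 mm behind its front face, 102 mm ahead of its pivot; moves with the module. When home it is at rack x = -37 mm, 77 mm above the bench. Neighbouring housings are 4 mm away on each side.
- lock_bar (a joint): Travel of the dark steel locking bar along rack +y (away from the power unit): 0 = open, 0.024 m = locked at its hard end stop. Slides with about 4 N and stays where left. Its four claws (14 mm wide) pass over the modules' front toes with 2 mm to spare when all are home; a proud module stops the bar about halfway.
- lock_grip (a point): Top centre of the bar's black upright grip (14 mm along rack x, 18 mm along y, 36 mm tall, top 58 mm above the bench), at rack x = -95 mm, 40 mm ahead of the module fronts; bar and claws, up to 52 mm high, begin 8 mm behind the grip. Moves with the bar along rack y from -12 mm (open) to 12 mm (locked). Free space on both its sides.
- spare_module: a loose spare module, same housing (40 x 120 x 55 mm), lying on the bench beside the rack's power-unit end; not part of the job; origin under it
- screwdriver: black-handled screwdriver, 170 mm, 26 mm thick, lying on the bench in front of the rack; origin under its middle
- tweezers: steel tweezers, 130 mm long, 9 mm high, lying on the bench in front of the rack; origin under its middle
- dish: white ceramic dish, 90 mm across, 22 mm high, on the bench beyond the rack's other end; origin under its centre
- jar: amber glass jar with black cap, 52 mm across, 55 mm high, at the right; origin under its centre
- tray: black divided component tray, 160 x 110 x 30 mm, at the left; origin under its centre
- probe_arm: small flat aluminium probe-holder arm, about 100 mm long, 22 mm high, on the bench at the left; origin under its middle

How it is judged (in metres and radians):
On the way, in this order (a step that is already met when the one before it is completed fails the run):
1. all four modules are fully home (fronts less than 1.5 mm proud) (value of joint each of module_1, module_2, module_3, module_4 below 0.0125 rad), for 0.2 s.
2. the locking bar is at its end stop (value of joint lock_bar above 0.022 m), for 0.2 s.
At the end, for the whole second after the job is handed in: All four modules are home (front less than 1.5 mm proud, 0.0125 rad) and the locking bar rests within 2 mm of its locked end stop (joint above 0.022 m) (all of step 1 and value of joint lock_bar above 0.022 m and velocity of joint lock_bar below 0.01 m/s); the robot touches nothing.
It fails at once if a loose thing on the bench (spare module, screwdriver, tweezers, dish, jar, tray, probe arm) is moved by more than 30 mm (distance of any of spare_module, screwdriver, tweezers, dish, jar, tray, probe_arm from where it was at the start of the episode above 0.03 m).
It also fails if it takes over 64 s, if anything falls off the work surface, if the arm or the gripper's body presses on something with over 40 N, if the wrist force passes 120 N, or if a joint passes its speed limit or range.

## Working session

There is one attempt and no reset: what is moved stays moved. The work goes in short steps, Python scripts to look and compute and a tool call to move; the robot and the scene stay as the last step left them, time stands still between calls to the robot, and variables do not carry over. Pictures are saved under pics/ and viewed, and the job is handed in when it is done.

Besides the shell and the picture viewer there is one more tool, called after ">>>" by a JSON object that holds its "method" and its "body". play_rows: Moves the arm, as the interface text tells. Its arguments: {"type":"object","properties":{"moves":{"type":"array"}},"required":["moves"]}

```bash
mkdir -p pics; ls
cat > h.py <<'E'
from cell import *
import numpy as np, cv2
def snap(n,f):
    c=read_camera(n); cv2.imwrite(f'pics/{f}.png',c['img'][:,:,::-1]); np.savez(f'pics/{f}.npz',**c); return c
E
python3 - <<'E'
from h import *
for n in ('side','top','wrist'):
    c=snap(n,n+'0'); print(n,c['fx'],c['cx'],c['cy'],c['k1'],(-c['R'].T@c['t']).round(),c['R'].round(2).tolist())
print(state())
E
```

```text
pics
side 524.8633101407582 320.2300018330187 244.01625446146502 -0.13683600237181906 [ 274. -945. 1114.] [[0.97, -0.25, -0.01], [-0.19, -0.71, -0.68], [0.16, 0.66, -0.74]]
top 579.4031671738243 320.42493961405927 242.09535712698116 0.023886834279100218 [ 287.   14. 1765.] [[-0.03, -1.0, -0.01], [-0.99, 0.03, -0.15], [0.15, 0.01, -0.99]]
wrist 364.2323084576496 321.0228044180076 233.89777481833323 -0.05619526973551698 [152. 612. 384.] [[0.37, 0.93, -0.0], [0.89, -0.35, 0.29], [0.27, -0.11, -0.96]]
{'t': 0.15, 'joints': array([ 1.08841534e+00,  4.91425030e-01,  1.55931963e+00,  3.39793705e-06,
        1.09172363e+00, -1.05617900e-01]), 'qvel': array([-3.29566946e-04, -2.23371267e-03, -1.20241723e-03,  8.29792129e-04,
        1.85853783e-03,  2.51726496e-05]), 'tau': array([ 1.28621134e-03, -6.12889051e+01, -2.58277309e+01,  6.92289392e-02,
        4.73296770e-02, -6.96459551e-05]), 'eef_pos': array([229.85179301, 581.01053338, 228.19003795]), 'tcp_rot': array([-3.14072221e+00, -9.53087615e-05,  2.76482796e+00]), 'ft_force': array([ 1.05819348,  0.18562706, -0.60279167]), 'moment': array([-0.0205663 , -0.02207051, -0.03140925]), 'opening': 0.9975171126425153}
```

View pics/side0.png

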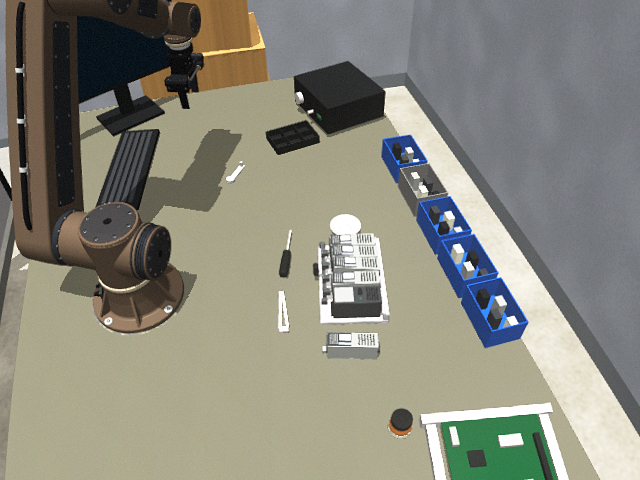

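View pics/top0.png

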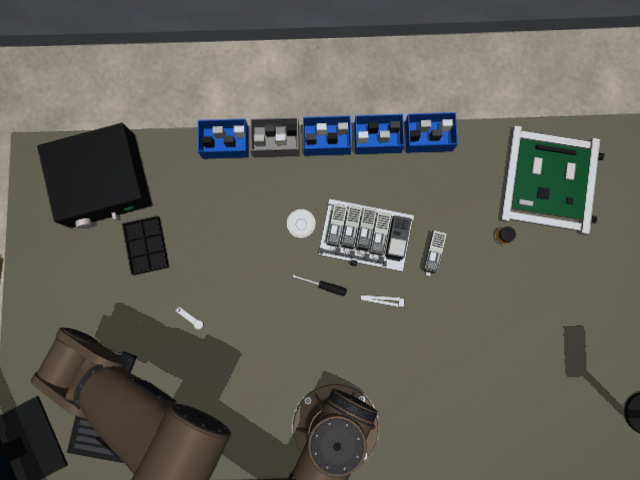

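View pics/wrist0.png

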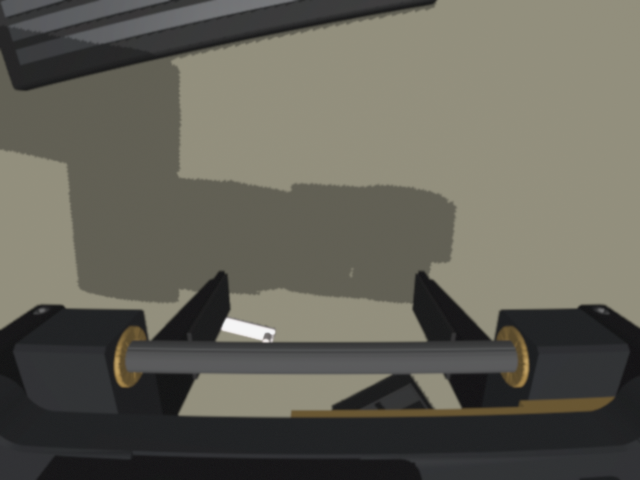

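Run:
```python
from h import *
a=cv2.imread('pics/top0.png')[185:285,300:460]; cv2.imwrite('pics/topz.png',cv2.resize(a,None,fx=5,fy=5,interpolation=cv2.INTER_CUBIC))
a=cv2.imread('pics/side0.png')[205:335,260:420]; cv2.imwrite('pics/sidez.png',cv2.resize(a,None,fx=4.6,fy=4.6,interpolation=cv2.INTER_CUBIC))
```

```text
(no output)
```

View pics/topz.png

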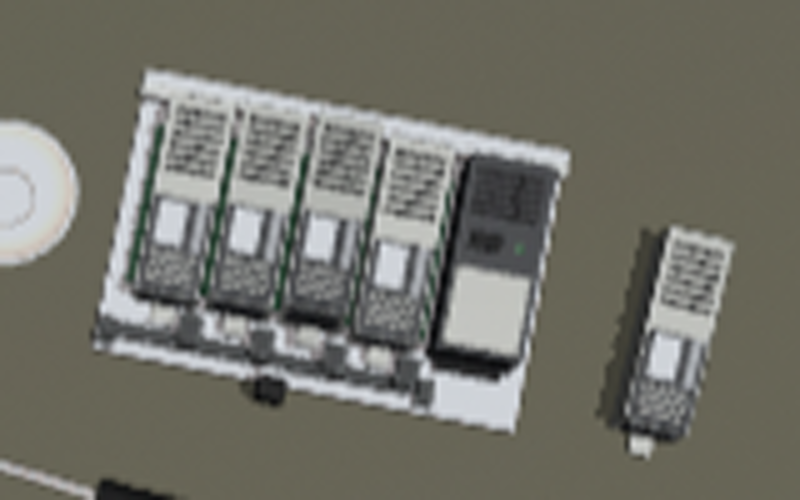

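View pics/sidez.png

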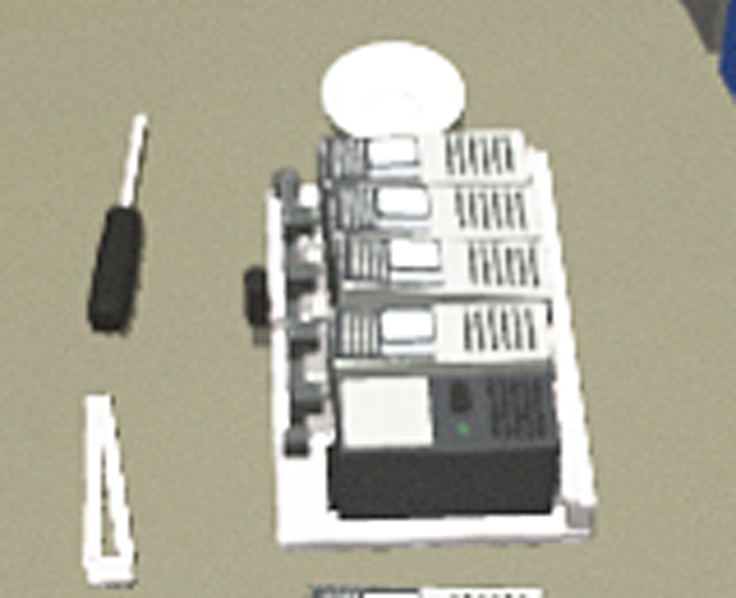

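```bash
cat >> h.py <<'E'
def ray(c,u,v):
    x=(u-c['cx'])/c['fx']; y=(v-c['cy'])/c['fy']; rd=np.hypot(x,y)
    r=rd
    for _ in range(20): r=rd/(1+c['k1']*r*r)
    s=r/rd if rd>0 else 1
    d=c['R'].T@np.array([x*s,y*s,1]); o=-c['R'].T@np.ravel(c['t']); return o,d
def onz(c,u,v,z):
    o,d=ray(c,u,v); return o+d*(z-o[2])/d[2]
def tri(c1,p1,c2,p2):
    o1,d1=ray(c1,*p1); o2,d2=ray(c2,*p2); d1=d1/np.linalg.norm(d1); d2=d2/np.linalg.norm(d2)
    A=np.c_[d1,-d2]; s=np.linalg.lstsq(A,o2-o1,rcond=None)[0]
    a=o1+s[0]*d1; b=o2+s[1]*d2; return (a+b)/2,np.linalg.norm(a-b)
def proj(c,X):
    p=c['R']@np.asarray(X,float)+np.ravel(c['t']); x,y=p[:2]/p[2]; k=1+c['k1']*(x*x+y*y)
    return c['cx']+c['fx']*x*k, c['cy']+c['fy']*y*k
E
python3 - <<'E'
from h import *
t=dict(np.load('pics/top0.npz'));s=dict(np.load('pics/side0.npz'))
T=lambda x,y:(300+x/5,185+y/5); S=lambda x,y:(260+x/4.6,205+y/4.6)
for n,p in dict(fr=(515,432),fl=(97,350),rr=(568,150),rl=(145,72)).items(): print(n,onz(t,*T(*p),10).round(1))
print('grip',tri(t,T(270,388),s,S(257,272)))
print('label m4(power end)',tri(t,T(391,265),s,S(409,325)))
print(tri(t,T(321,238),s,S(415,256)))
print(tri(t,T(247,231),s,S(403,202)))
print(tri(t,T(172,223),s,S(394,152)))
E
```

```text
fr [ 449.7 -220.2   10. ]
fl [507.3  31.9  10. ]
rr [ 622.6 -261.2   10. ]
rl [679.7  -2.7  10. ]
grip (array([477.45400058, -70.54413608,  58.94236101]), np.float64(3.98743220278137))
label m4(power end) (array([ 546.14154452, -143.66027442,   75.55373794]), np.float64(3.4850398694443503))
(array([ 562.02822286, -102.53560618,   83.23192277]), np.float64(3.043781814738937))
(array([567.95315306, -59.34564509,  80.69398038]), np.float64(3.0980630636596063))
(array([575.31631188, -15.48312017,  75.54138691]), np.float64(3.8604850036481566))
```

>>> {"method": "play_rows", "body": {"moves": [[0,0,0,0,0,-0.15,0],[-0.029,-0.038,0,0,0,0,0],[-0.029,-0.038,0,0,0,0,0],[-0.029,-0.038,0,0,0,0,0],[-0.029,-0.038,0,0,0,0,0],[-0.029,-0.038,0,0,0,0,0],[-0.029,-0.038,0,0,0,0,0],[-0.029,-0.038,0,0,0,0,0]]}}

```text
t: 0.95
eef_pos: [371.0, 270.4, 226.0]
tcp_rot: [-3.139, -0.001, 2.93]
ft_force: [0.8, 0.6, 0.2]
opening: 0.384
```

>>> {"method": "play_rows", "body": {"moves": [[-0.029,-0.037,0,0,0,0,0],[-0.029,-0.037,0,0,0,0,0],[-0.029,-0.037,0,0,0,0,0],[-0.029,-0.037,0,0,0,0,0],[-0.029,-0.037,0,0,0,0,0],[-0.029,-0.037,0,0,0,0,0],[-0.029,-0.037,0,0,0,0,0],[-0.01,-0.01,0,0,0,0.01,0]]}}

```text
t: 1.75
eef_pos: [527.0, -54.8, 226.5]
tcp_rot: [-3.14, 0.0, 2.916]
ft_force: [0.5, 0.8, 0.4]
opening: 0.009
```

>>> {"method": "play_rows", "body": {"moves": [[0,0,0,0,0,0,0]]}}

```text
t: 1.85
eef_pos: [527.4, -56.2, 226.1]
tcp_rot: [-3.14, -0.0, 2.913]
ft_force: [0.0, -0.6, -0.9]
opening: 0.003
```

Run:
```python
from h import *
c=snap('wrist','w1'); print(state()['eef_pos'],state()['tcp_rot'],state()['joints'],state()['opening'])
```

```text
[526.90571769 -55.27469803 226.0800454 ] [-3.13978981e+00 -6.55042640e-04  2.91427444e+00] [-0.22834767  0.35938659  1.7938359  -0.00215863  0.98902442 -1.5706396 ] 0.0026506021643023982
```

View pics/w1.png

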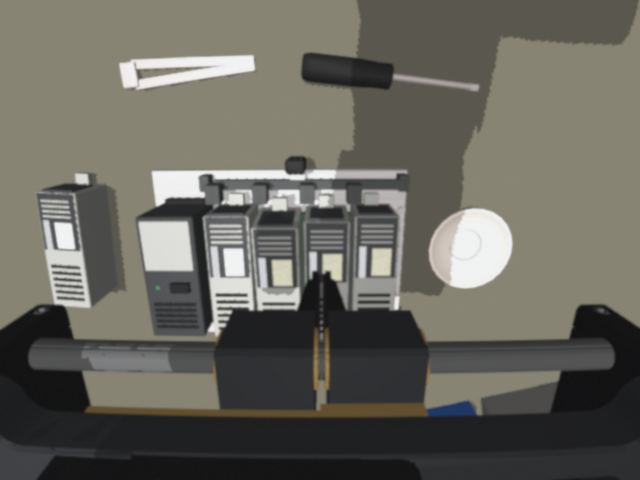

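Run:
```python
from h import *
a=cv2.imread('pics/w1.png')[150:340,135:420]; cv2.imwrite('pics/w1z.png',cv2.resize(a,None,fx=2.8,fy=2.8,interpolation=cv2.INTER_CUBIC))
```

```text
(no output)
```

View pics/w1z.png

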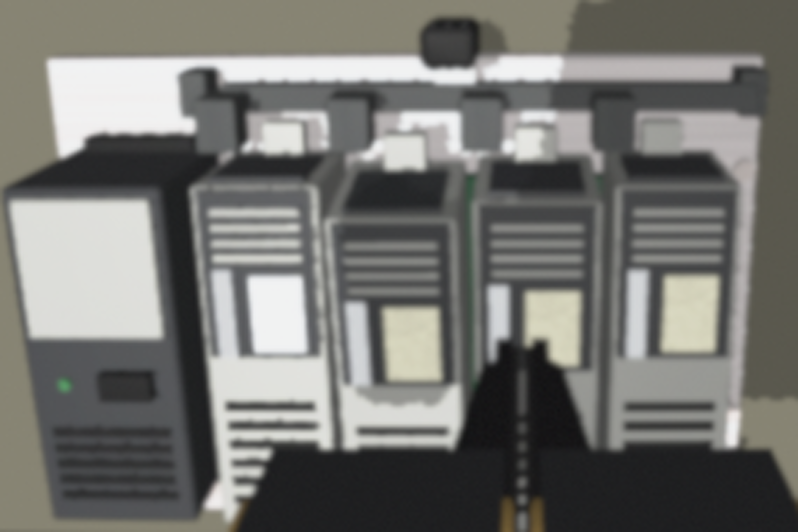

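Run:
```python
from h import *
t=dict(np.load('pics/top0.npz'));w=dict(np.load('pics/w1.npz'))
T=lambda x,y:(300+x/5,185+y/5); W=lambda x,y:(135+x/2.8,150+y/2.8)
print('fr',tri(t,T(515,432),w,W(47,58)));print('fl',tri(t,T(97,350),w,W(763,58)))
G=tri(t,T(270,388),w,W(449,28));print('grip',G, onz(w,*W(449,28),58))
g=onz(w,*W(449,28),58)
a=-0.225; ex=np.array([np.cos(a),np.sin(a)]);ey=np.array([-np.sin(a),np.cos(a)])
O=g[:2]+95*ex+12*ey; print('O',O)
for n,x,y in (('s1',255,186),('s2',393,219),('s3',540,203),('s4',677,184)):
    p=onz(w,*W(x,y),77); d=p[:2]-O; print(n,p.round(1),'rack',(d@ex).round(1),(d@ey).round(1))
# labels
for n,tp,wp in (('l1',(391,265),(280,315)),('l2',(321,238),(412,344)),('l4',(172,223),(691,315))):
    p,e=tri(t,T(*tp),w,W(*wp)); d=p[:2]-O; print(n,p.round(1),e.round(1),'rack',(d@ex).round(1),(d@ey).round(1))
```

```text
fr (array([ 450.91306277, -221.31264684,    2.75202857]), np.float64(1.1216524971272375))
fl (array([504.4556332 ,  31.23146843,  42.39032094]), np.float64(2.561235701897847))
grip (array([474.0451104 , -69.00141615,  52.55759808]), np.float64(5.34108813018253)) [471.51747392 -66.83347176  58.        ]
O [566.80019044 -76.33104688]
s1 [ 503.  -135.5   77. ] rack -48.9 -71.9
s2 [523.  -96.6  77. ] rack -38.2 -29.5
s3 [528.4 -50.8  77. ] rack -43.2 16.3
s4 [532.   -8.3  77. ] rack -49.1 58.6
l1 [ 546.1 -142.9   72.5] 2.9 rack -5.4 -69.5
l2 [ 560.8 -100.9   86.1] 2.8 rack -0.4 -25.3
l4 [570.4 -13.9  90.4] 2.2 rack -10.4 61.6
```

>>> {"method": "play_rows", "body": {"moves": [[0.02,-0.05,0,0,0,0,0],[0.02,-0.04,0,0,0,0,0],[0,0,0,0,0,0,0]]}}

```text
t: 2.2
eef_pos: [467.4, -126.6, 225.7]
tcp_rot: [-3.141, -0.002, 2.922]
ft_force: [-0.4, -0.1, 0.1]
opening: 0.005
```

Run:
```python
from h import *
w=dict(np.load('pics/w1.npz')); print('tip proj', proj(w,[526.9,-55.3,212]))
c=snap('wrist','w2'); print(state()['eef_pos'],state()['tcp_rot'])
a=c['img'][150:360,200:500,::-1]; cv2.imwrite('pics/w2z.png',cv2.resize(a,None,fx=2.65,fy=2.65,interpolation=cv2.INTER_CUBIC))
```

```text
tip proj (np.float64(322.92359354430005), np.float64(290.6556117671492))
[ 468.59693867 -125.53932589  225.84572803] [-3.14107257e+00 -1.70868158e-03  2.92209735e+00]
```

View pics/w2z.png

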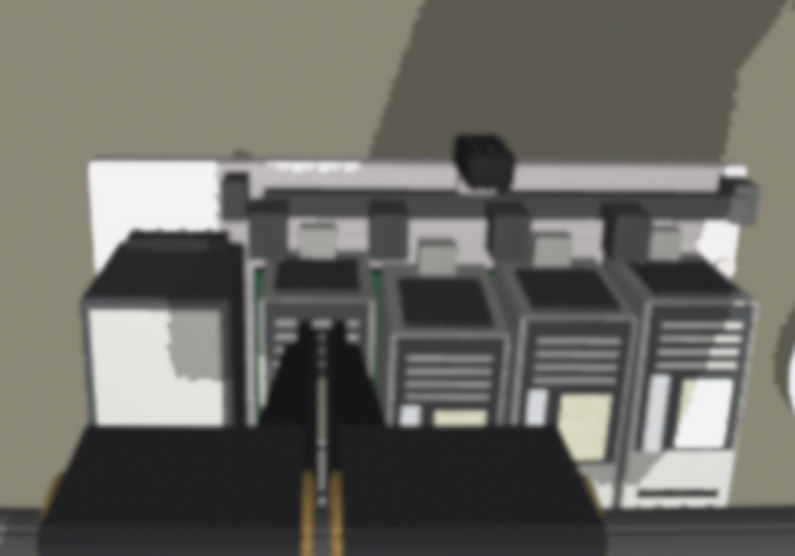

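Run:
```python
from h import *
w=dict(np.load('pics/w1.npz'));v=dict(np.load('pics/w2.npz'))
W=lambda x,y:(135+x/2.8,150+y/2.8);V=lambda x,y:(200+x/2.65,150+y/2.65)
pts=dict(s1=((255,186),(319,299)),s2=((392,219),(446,332)),s3=((538,203),(576,318)),s4=((676,185),(699,303)),
 gripc=((447,28),(484,150)),bfr=((47,60),(90,161)),bfl=((763,57),(744,166)),toe1=((285,122),(319,226)),toe2=((405,134),(437,242)),toe3=((535,125),(552,234)))
a=-0.225; ex=np.array([np.cos(a),np.sin(a)]);ey=np.array([-np.sin(a),np.cos(a)])
O=np.array([572,-82.])
for n,(p,q) in pts.items():
    P,e=tri(w,W(*p),v,V(*q)); d=P[:2]-O; print(n,P.round(1),e.round(1),'rack',(d@ex).round(1),(d@ey).round(1))
for n,(p,q) in pts.items():
    z={'g':58,'s':77,'b':8,'t':30}[n[0]]
    for c,u in ((w,W(*p)),(v,V(*q))):
        P=onz(c,*u,z);d=P[:2]-O; print(n,z,'rack',(d@ex).round(1),(d@ey).round(1))
```

```text
s1 [ 503.  -135.5   77.1] 0.0 rack -55.3 -67.5
s2 [521.6 -95.9  82.8] 0.3 rack -46.0 -24.7
s3 [527.9 -51.5  79. ] 0.6 rack -49.8 19.9
s4 [532.5  -8.9  77.3] 0.9 rack -54.8 62.4
gripc [472.2 -68.5  46.3] 0.1 rack -100.2 -9.1
bfr [ 451.8 -216.9   12.1] 0.7 rack -87.1 -158.3
bfl [511.6  38.2   6.6] 0.0 rack -85.7 103.7
toe1 [ 491.9 -133.2   30.6] 0.3 rack -66.7 -67.8
toe2 [503.3 -91.1  44. ] 0.3 rack -64.9 -24.2
toe3 [511.5 -48.1  38.4] 0.0 rack -66.6 19.6
s1 77 rack -55.3 -67.6
s1 77 rack -55.2 -67.5
s2 77 rack -44.5 -25.4
s2 77 rack -43.3 -24.0
s3 77 rack -49.5 20.1
s3 77 rack -48.7 20.4
s4 77 rack -55.1 62.7
s4 77 rack -54.3 62.4
gripc 58 rack -101.3 -8.3
gripc 58 rack -102.9 -11.1
bfr 8 rack -86.3 -160.5
bfr 8 rack -86.5 -159.2
bfl 8 rack -85.9 103.4
bfl 8 rack -86.1 103.1
toe1 30 rack -66.5 -68.0
toe1 30 rack -66.6 -67.7
toe2 30 rack -62.0 -25.9
toe2 30 rack -60.5 -22.4
toe3 30 rack -65.0 19.7
toe3 30 rack -63.9 21.7
```

>>> {"method": "play_rows", "body": {"moves": [[-0.027,-0.002,0,0,0,0.005,0],[-0.027,-0.001,0,0,0,0,0],[0,0,0.05,0,0,0,0],[0,0,0.04,0,0,0,0],[0,0,0.02,0,0,0,0],[0,0,0,0,0,0,0]]}}

```text
t: 2.85
eef_pos: [525.7, -128.7, 114.7]
tcp_rot: [3.141, 0.004, 2.927]
ft_force: [-0.3, -0.2, 0.4]
opening: 0.006
```

>>> {"method": "play_rows", "body": {"moves": [[0.002,-0.0125,0.01,0,0,0.01,0],[0,0,0.008,0,0,0,0],[0,0,0,0,0,0,0]]}}

```text
t: 3.15
eef_pos: [522.3, -138.9, 97.7]
tcp_rot: [3.141, 0.007, 2.92]
ft_force: [-0.7, 1.2, 0.3]
opening: 0.005
```

>>> {"method": "play_rows", "body": {"moves": [[0.001,-0.002,0.003,0,0,0,0],[0,0,0.003,0,0,0,0],[0,0,0.002,0,0,0,0]]}}

```text
t: 3.45
eef_pos: [521.6, -141.2, 91.1]
tcp_rot: [-3.141, 0.01, 2.919]
ft_force: [-3.8, 3.2, 20.5]
opening: 0.005
```

Run:
```python
from h import *
c=snap('wrist','w3'); s=state();print(s['eef_pos'],s['ft_force'])
c=snap('side','s3')
a=c['img'][205:335,260:420,::-1]; cv2.imwrite('pics/s3z.png',cv2.resize(a,None,fx=4.6,fy=4.6,interpolation=cv2.INTER_CUBIC))
```

```text
[ 521.54385378 -141.1185699    91.29639556] [-0.49630773 -0.14953649  5.21310792]
```

View pics/w3.png

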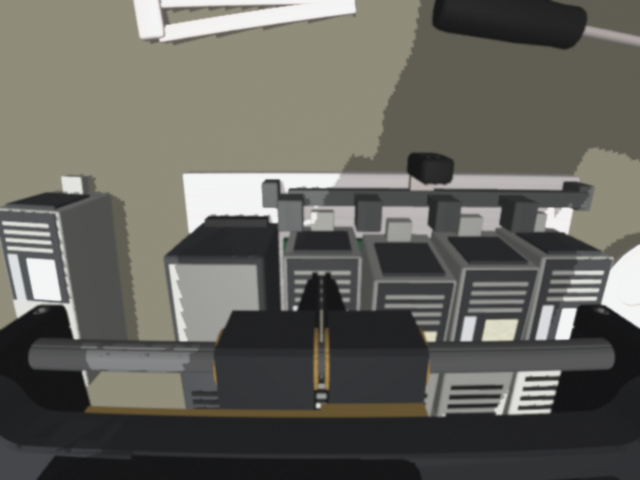

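View pics/s3z.png

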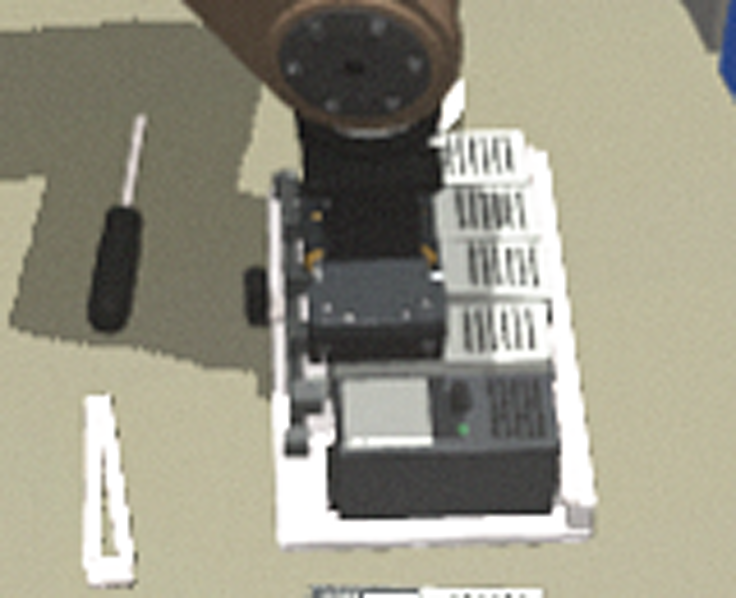

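>>> {"method": "play_rows", "body": {"moves": [[0,0,-0.03,0,0,0,0],[0,0.044,0,0,-0.01,0,0],[0,0,0,0,0,0,0]]}}

```text
t: 3.85
eef_pos: [531.5, -97.9, 122.6]
tcp_rot: [3.142, 0.021, 2.917]
ft_force: [-0.4, -0.8, 0.4]
opening: 0.005
```

>>> {"method": "play_rows", "body": {"moves": [[0,0,0.012,0,0.02,0,0],[0,0,0.004,0,0,0,0],[0,0,0.003,0,0,0,0],[0,0,0.003,0,0,0,0]]}}

```text
t: 4.25
eef_pos: [530.3, -98.2, 99.0]
tcp_rot: [3.141, -0.004, 2.917]
ft_force: [-7.5, 4.4, 12.3]
opening: 0.003
```

>>> {"method": "play_rows", "body": {"moves": [[0,0,0.003,0,0,0,0],[0,0,0.003,0,0,0,0],[0,0,0.002,0,0,0,0],[0,0,0.002,0,0,0,0]]}}

```text
t: 4.65
eef_pos: [527.2, -98.1, 90.8]
tcp_rot: [3.138, -0.012, 2.912]
ft_force: [-9.4, 9.7, 51.3]
opening: 0.004
```

>>> {"method": "play_rows", "body": {"moves": [[0,0,-0.03,0,0,0,0],[-0.003,0.045,0,0,-0.01,0,0],[0,0,0.008,0,0,0,0],[0,0,0.005,0,0,0,0]]}}

```text
t: 5.05
eef_pos: [541.1, -56.8, 108.1]
tcp_rot: [3.137, -0.001, 2.908]
ft_force: [-0.3, -0.5, -0.1]
opening: 0.008
```

>>> {"method": "play_rows", "body": {"moves": [[0,0.002,0.005,0,0,0,0],[0,0,0.004,0,0,0,0],[0,0,0.003,0,0,0,0],[0,0,0.003,0,0,0,0]]}}

```text
t: 5.45
eef_pos: [538.5, -55.9, 90.7]
tcp_rot: [3.136, -0.009, 2.905]
ft_force: [-13.1, 9.3, 59.9]
opening: 0.005
```

>>> {"method": "play_rows", "body": {"moves": [[0,0,-0.025,0,0,0,0],[-0.002,0.046,0,0,-0.01,-0.01,0],[0,0,0.008,0,0,0,0],[0,0,0.005,0,0,0,0]]}}

```text
t: 5.85
eef_pos: [551.6, -13.4, 102.2]
tcp_rot: [3.136, -0.0, 2.911]
ft_force: [0.4, 0.3, -0.4]
opening: 0.002
```

>>> {"method": "play_rows", "body": {"moves": [[0.001,0.001,0.004,0,0,0,0],[0,0,0.003,0,0,0,0],[0,0,0.002,0,0,0,0],[0,0,0.001,0,0,0,0]]}}

```text
t: 6.25
eef_pos: [549.8, -14.1, 91.0]
tcp_rot: [3.135, -0.003, 2.907]
ft_force: [-6.5, 8.5, 31.6]
opening: 0.006
```

>>> {"method": "play_rows", "body": {"moves": [[0,0,-0.05,0,0,0,0],[0.02,-0.04,-0.04,0,0,0,0],[0.03,-0.03,-0.03,0,0,0,0],[0.03,-0.03,0,0,0,-0.01,0],[0,0,0,0,0,0,0]]}}

```text
t: 6.75
eef_pos: [451.4, -91.6, 206.3]
tcp_rot: [3.137, -0.005, 2.917]
ft_force: [0.5, 0.2, -1.3]
opening: 0.005
```

Run:
```python
from h import *
c=snap('wrist','w4'); s=state();print(s['eef_pos'],s['tcp_rot'])
a=c['img'][150:360,200:500,::-1]; cv2.imwrite('pics/w4z.png',cv2.resize(a,None,fx=2.65,fy=2.65,interpolation=cv2.INTER_CUBIC))
O=np.array([571.4,-84.5]);a=-0.225; ex=np.array([np.cos(a),np.sin(a)]);ey=np.array([-np.sin(a),np.cos(a)])
for y in (-66,-22,22,66):
  p=proj(c,[*(O-55*ex+y*ey),77]); print(y,((p[0]-200)*2.65).round(),((p[1]-150)*2.65).round())
for x,y,z in [(-95,-12,58),(-88,-21,58),(-88,-3,58),(-102,-21,58),(-102,-3,58)]:
  p=proj(c,[*(O+x*ex+y*ey),z]); print('grip',((p[0]-200)*2.65).round(),((p[1]-150)*2.65).round())
```

```text
[453.45265256 -91.3186443  206.59146104] [ 3.13658186e+00 -2.76330556e-03  2.91646708e+00]
-66 221.0 389.0
-22 355.0 389.0
22 489.0 388.0
66 622.0 387.0
grip 384.0 254.0
grip 357.0 274.0
grip 411.0 274.0
grip 358.0 234.0
grip 412.0 234.0
```

View pics/w4z.png

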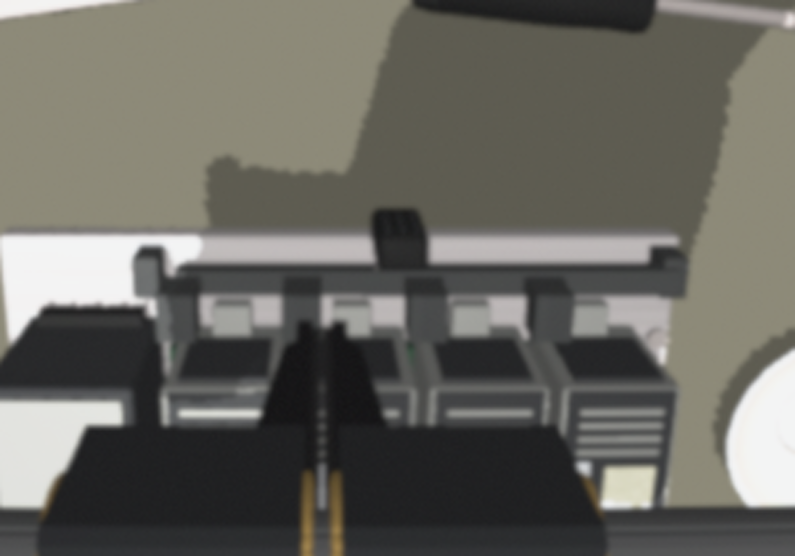

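>>> {"method": "play_rows", "body": {"moves": [[-0.015,-0.017,0.01,0,0,0,0],[0,0,0.05,0,0,0,0],[0,0,0.04,0,0,0,0],[0,0,0,0,0,0,0]]}}

```text
t: 7.2
eef_pos: [468.0, -112.7, 104.6]
tcp_rot: [3.137, 0.004, 2.914]
ft_force: [0.0, 0.5, 0.1]
opening: 0.005
```

>>> {"method": "play_rows", "body": {"moves": [[0.004,0,0.02,0,0,0,0],[0,0,0.02,0,0.005,0,0],[0,0,0.01,0,0,0,0],[0,0,0,0,0,0,0]]}}

```text
t: 7.6
eef_pos: [467.5, -111.6, 55.9]
tcp_rot: [3.137, -0.0, 2.915]
ft_force: [-0.0, 0.1, -0.4]
opening: 0.009
```

Run:
```python
from h import *
c=snap('wrist','w5'); s=state();print(s['eef_pos'],s['tcp_rot'],s['ft_force'])
```

```text
[ 467.79360496 -111.74593155   56.4675367 ] [3.13739597e+00 1.03323128e-03 2.91467834e+00] [0.50269092 0.14638838 0.25851199]
```

View pics/w5.png

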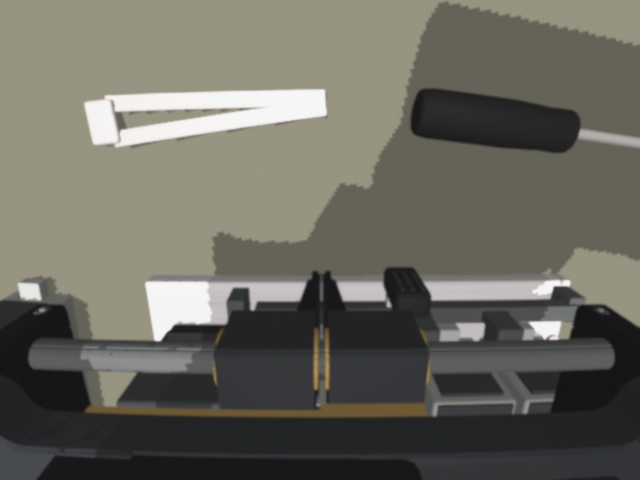

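>>> {"method": "play_rows", "body": {"moves": [[0.002,0.008,0.003,0,0,0,0],[0,0.006,0,0,0,0,0],[0,0.004,0,0,0,0,0],[0,0.004,0,0,0,0,0],[0,0.004,0,0,0,0,0]]}}

```text
t: 8.15
eef_pos: [473.5, -84.1, 56.8]
tcp_rot: [3.138, 0.006, 2.915]
ft_force: [-1.4, -3.9, -2.4]
opening: 0.005
```

>>> {"method": "play_rows", "body": {"moves": [[0.001,0.004,0,0,0,0,0],[0,0.004,0,0,0,0,0],[0,0.004,0,0,0,0,0]]}}

```text
t: 8.45
eef_pos: [475.8, -71.8, 57.0]
tcp_rot: [3.139, 0.007, 2.915]
ft_force: [-0.9, -3.9, -1.3]
opening: 0.004
```

>>> {"method": "play_rows", "body": {"moves": [[0,0.003,0,0,0,0,0],[0,0.003,0,0,0,0,0]]}}

```text
t: 8.65
eef_pos: [477.1, -66.3, 57.0]
tcp_rot: [3.14, 0.007, 2.916]
ft_force: [-11.7, -41.3, 1.3]
opening: 0.006
```

>>> {"method": "play_rows", "body": {"moves": [[0,-0.02,0,0,0,0,0],[0,-0.015,0,0,0,0,0],[0,0,-0.05,0,0,0,0],[0,0,-0.05,0,0,0,0],[0.02,0,-0.05,0,0,0,0],[0,0,0,0,0,0,0]]}}

```text
t: 9.25
eef_pos: [449.2, -95.5, 205.4]
tcp_rot: [3.137, -0.002, 2.916]
ft_force: [1.0, 0.3, -0.7]
opening: 0.008
```

Run:
```python
from h import *
c=snap('wrist','w6'); s=state();print(s['eef_pos'],s['tcp_rot'],s['ft_force'])
a=c['img'][150:360,200:500,::-1]; cv2.imwrite('pics/w6z.png',cv2.resize(a,None,fx=2.65,fy=2.65,interpolation=cv2.INTER_CUBIC))
O=np.array([571.4,-84.5]);a=-0.225; ex=np.array([np.cos(a),np.sin(a)]);ey=np.array([-np.sin(a),np.cos(a)])
for y in (-66,-22,22,66):
  p=proj(c,[*(O-55*ex+y*ey),77]); print(y,((p[0]-200)*2.65).round(),((p[1]-150)*2.65).round())
for x,y,z in [(-95,12,58),(-88,3,58),(-88,21,58),(-102,3,58)]:
  p=proj(c,[*(O+x*ex+y*ey),z]); print('grip',((p[0]-200)*2.65).round(),((p[1]-150)*2.65).round())
```

```text
[449.41283335 -95.57279376 203.26699543] [ 3.13692901 -0.0035387   2.91567176] [ 0.96651147 -1.41182447 -1.42475018]
-66 234.0 393.0
-22 369.0 393.0
22 503.0 392.0
66 636.0 391.0
grip 470.0 257.0
grip 442.0 277.0
grip 495.0 277.0
grip 443.0 238.0
```

View pics/w6z.png

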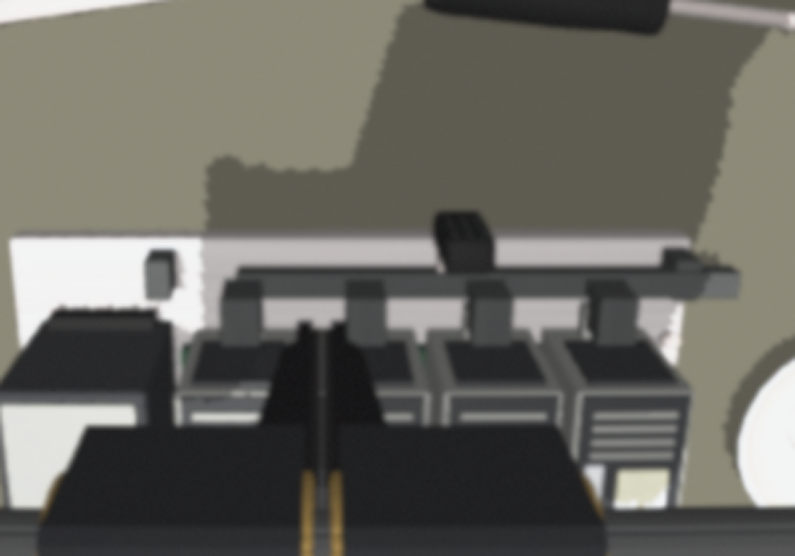

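>>> {"method": "play_rows", "body": {"moves": [[0.02,0.045,-0.03,0,0,0,0],[0.02,0.045,-0.03,0,0,0,0],[0.02,0.045,0,0,0,0,0],[0,0.02,0,0,0,0,0],[0,0,0,0,0,0,0]]}}

```text
t: 9.8
eef_pos: [427.0, 61.9, 253.8]
tcp_rot: [3.135, -0.01, 2.912]
ft_force: [0.3, -0.7, 0.1]
opening: 0.008
```

Run:
```python
from h import *
c=snap('wrist','w7'); s=state();print(s['eef_pos'],s['tcp_rot'],s['ft_force'])
a=c['img'][150:360,60:360,::-1]; cv2.imwrite('pics/w7z.png',cv2.resize(a,None,fx=2.65,fy=2.65,interpolation=cv2.INTER_CUBIC))
c=snap('side','s7')
a=c['img'][205:335,260:420,::-1]; cv2.imwrite('pics/s7z.png',cv2.resize(a,None,fx=4.6,fy=4.6,interpolation=cv2.INTER_CUBIC))
```

```text
[426.60368117  61.02990506 253.49188814] [ 3.13565335 -0.01130998  2.91163585] [ 0.26643118 -0.23609861 -0.86648348]
```

View pics/w7z.png

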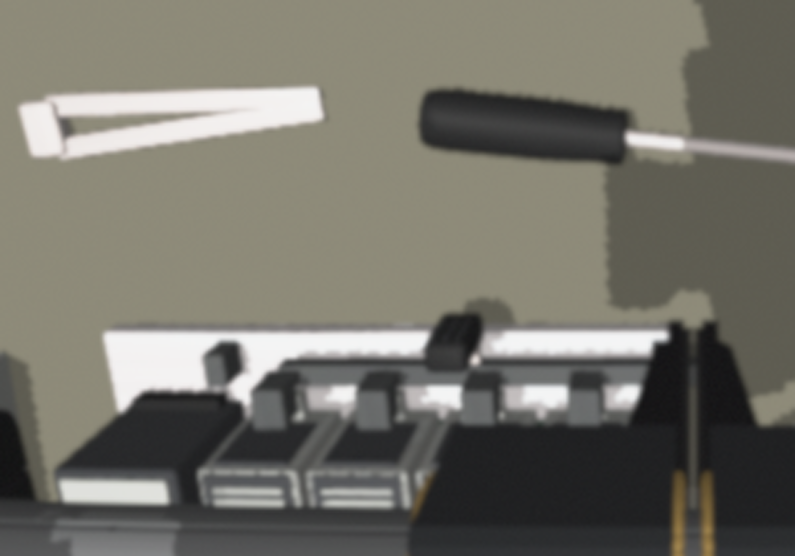

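View pics/s7z.png

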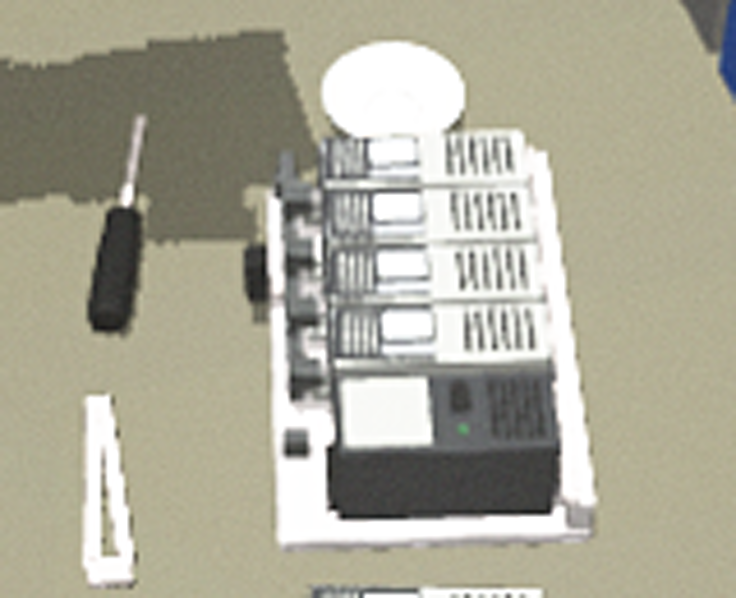

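Run:
```python
from h import *
def z(f,x0,x1,y0,y1,o,k=8):
    a=cv2.imread(f'pics/{f}.png')[y0:y1,x0:x1]; return cv2.resize(a,None,fx=k,fy=k,interpolation=cv2.INTER_CUBIC)
cv2.imwrite('pics/w6y.png',z('w6',345,445,222,292,0))
cv2.imwrite('pics/w7y.png',z('w7',150,250,262,332,0))
```

View pics/w6y.png

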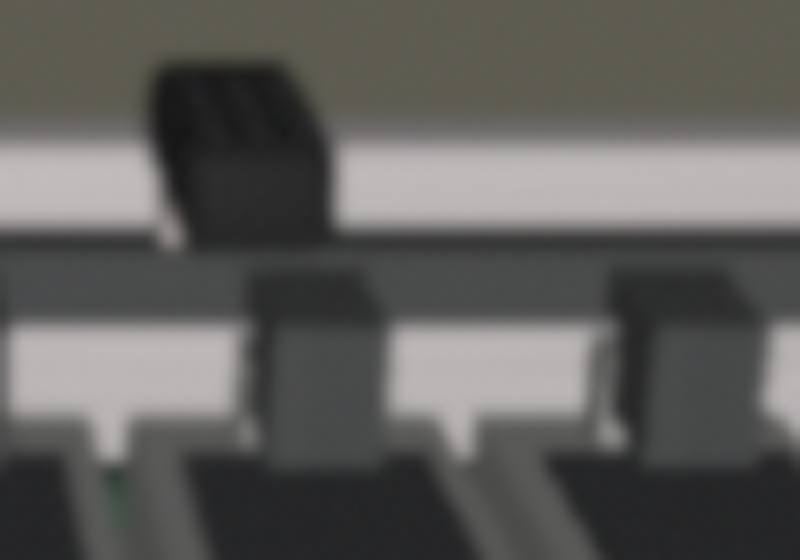

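View pics/w7y.png

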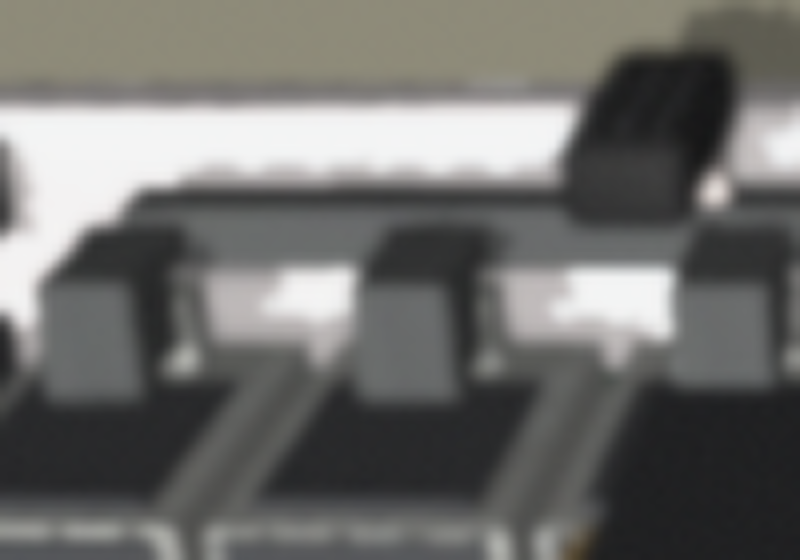

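Run:
```python
from h import *
w=dict(np.load('pics/w6.npz'));v=dict(np.load('pics/w7.npz'))
W=lambda x,y:(345+x/8,222+y/8);V=lambda x,y:(150+x/8,262+y/8)
a=-0.225; ex=np.array([np.cos(a),np.sin(a)]);ey=np.array([-np.sin(a),np.cos(a)])
O=np.array([571.4,-84.5])
for n,p,q in (('grip',(257,197),(631,182)),('claw3',(327,393),(727,332))):
    P,e=tri(w,W(*p),v,V(*q)); d=P[:2]-O; print(n,P.round(1),e.round(1),'rack',(d@ex).round(1),(d@ey).round(1))
for n,p in (('grip',(257,197)),('claw3',(327,393)),):
    z=58 if n=='grip' else 52; P=onz(w,*W(*p),z);d=P[:2]-O; print(n,'w6 rack',(d@ex).round(1),(d@ey).round(1))
c4=dict(np.load('pics/w4.npz')); 
a=cv2.imread('pics/w4.png')[222:292,325:425]; cv2.imwrite('pics/w4y.png',cv2.resize(a,None,fx=8,fy=8,interpolation=cv2.INTER_CUBIC))
```

```text
grip [482.6 -51.2  53.8] 0.2 rack -94.0 12.7
claw3 [509.7 -47.1  48.4] 0.7 rack -68.4 22.7
grip w6 rack -95.5 11.9
claw3 w6 rack -69.6 22.1
```

View pics/w4y.png

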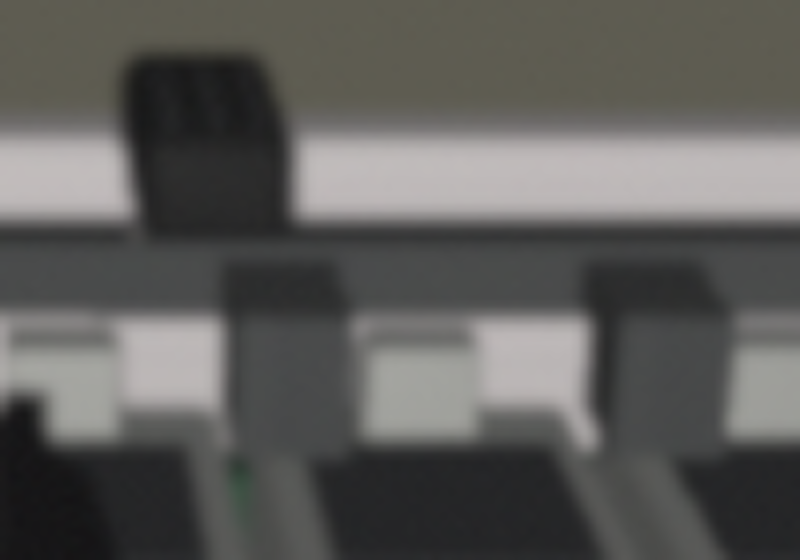

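```bash
python3 -c "
from h import *
s=state();print(s['ft_force'],s['qvel'].round(3));print(job_done())"
```

```text
[-0.30311913 -0.08249929 -0.5929657 ] [-0.034 -0.001 -0.003 -0.004  0.002 -0.009]
the job is handed in; nothing more can be done
None
```

I pressed all four modules home and slid the locking bar to its end stop. The job was handed in at about 10 s, with the arm clear of everything.

- **Modules:** The two middle ones (slots -22 and 22) stood proud. I pressed all four with the closed fingertips until each hit its hard stop, with 20 to 60 N on the fingertips. The tips stopped 77 mm above the bench on every module, and the last pictures show all four level.
- **Locking bar:** I pushed the grip from the power-unit side. It slid at about 4 N, then stopped hard at 41 N. Two wrist views put the grip at rack y of 12 to 12.7 mm, where locked is 12. One claw measured within 1 mm of its slot centre, and all four sit over their module toes.
- **Checks that disagreed:**
  - The bar travelled only about 17 mm in the pictures, not 24. It seems to have started about 6 mm in from fully open, so I relied on its measured end position.
  - The first top and side estimates of the rack position were 3 to 4 mm off the later wrist-camera ones. I used the wrist-camera values.
- **Bench items:** The screwdriver, tweezers and dish show no movement in the last side picture. I did not check the other items individually, but the arm met no unexpected contact.

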